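Cap the coffee mill's crank

ROBOT

A 6-joint arm with a two-finger parallel gripper is mounted at the origin on the work surface. World frame = base frame: x ahead of the robot, y to its left, z up, the work surface at z = 0. Lengths are in m, angles in rad, forces in N, time in s.
With the tool pointing down it reaches from about 0.375 to 0.975 m from the base axis. Payload 3.8 kg.
Tool frame: the origin (TCP) lies at the very end of the fingers, on their centre line; the grasp point (between the pads) lies 19 mm behind it; z points along the fingers, x is the direction in which the jaws open and shut, and the axes are right-handed (so a half turn about z gives the same grasp; the last joint's range is limited). The gripper opens to 85 mm and grips with 20 to 120 N. Pads are 22 mm wide; open, the fingers measure 114 mm over their backs; the gripper's body (76 mm by 85 mm) begins 54 mm behind the grasp point. The pads swing forward as they close: fully open they stand 13 mm farther back than shut.
Start: joints at [1.299, 0.264, 1.604, -0, 1.274, -0.037], TCP at [0.157, 0.656, 0.198] pointing down, gripper open.
Joint ranges: [-2.63, 2.63], [-0.94, 2.18], [0.31, 2.57], [-1.31, 4.45], [0, 2.66], [-2.55, 2.55]. Speed limits (rad/s): [2.57, 2.57, 3.14, 3.14, 3.14, 3.14].

INTERFACE

Orientations are given as a rotation vector (axis times angle).
In Python, from bench import * gives the robot as it stands. Calls block until the motion is done:
- movep(position, orientation): joint-space move of the TCP to a pose.
- move_straight(position, v=0.15, orientation=None, stop_force=None): straight line of the TCP; orientation=None keeps the orientation; v is the mean speed in m/s. With stop_force (N) it stops when the force on the tool has changed by that much, and returns True; else False.
- set_joints(angles): joint-space move.
- open_gripper() and grasp(grasp_force=None): open the fingers fully, or close them until they stop; grasp_force is the grip in N (None keeps the last).
- dwell(seconds).
- ik(position, orientation): joint angles nearest the present ones, or None.
- camera(name): name is "scene" or "top" or "wrist"; returns the picture (400x640x3 uint8, red, green, blue); there is no depth.
- camera_model(name): a dict with "fx", "fy", "cx", "cy" (pixels), "R" (3x3) and "t" (3): a world point X has camera coordinates R X + t. Camera axes: x right, y down, z forward; pixel columns grow to the right and rows downward; lengths in m; the calibration is good to about 2 mm. A picture is of the moment at which its call begins: read the wrist's pose just before it. camera_model takes no time and is no camera call; for the wrist camera it gives the pose at the moment of the call.
A pose or a line that the arm cannot do raises PlanningError and nothing moves.
- sign_off(): hands the job in, once; it reports no verdict.
Readings, each from a call of its own:
- get_time(): time.
- get_qpos(): joint angles.
- get_joint_velocities(): joint speeds.
- get_joint_efforts(): joint torques, N m.
- get_ee_pos(): TCP position.
- get_tool_rot(): TCP orientation.
- get_force(): force on the tool from outside, world axes, zero at the start.
- get_wrist_torque(): the same for the moment, N m.
- get_gripper_width(): finger opening in m.
Only numpy, scipy, OpenCV 4.12 (cv2) and the standard library are available. Lean on these libraries where they do the work, as an engineer would, in place of code of your own. Each camera call takes 0.05 s, during which the arm holds its last target. There are 200 camera calls.

TASK

The crank has just been put back on the coffee mill. Take it by its wooden handle and turn it clockwise (seen from above) through one full turn, back to where it started or just past, to check that it runs free; then take the small aluminium snap cap from the table and press it, mouth down, over the stud in the middle of the crank, through the click and on until its rim is fully home on the collar. Finish while still holding the cap and pressing it down firmly, with the crank left about where its turn ended and the cups, the moka pot and the spoon left in place.

Things in the scene. Friction and masses are not known exactly. Their poses are not given: they have to be found in the camera images.
- crank (a joint): angle of the mill's crank, rad: 0 at the start, grows as the crank turns clockwise seen from above, 6.28 is one full turn. It turns endlessly about the vertical axis through stud_foot, with a friction of about 0.15 N m (1.6 N at the handle), and stays where it is left
- handle_grip (a point): the crank's upright wooden handle, pear-shaped, 26 mm thick where gripped, 41 mm high; this point is on its axis, 22 mm above its foot, 188 mm above the table and 95 mm from the crank's axis. It spins freely on its pin, so a hand that holds it need not turn. A flat steel arm 18 mm wide runs from it to the hub, its top 24 mm below this point
- stud_foot (a point): middle of the flat collar (33 mm across) at the foot of the stud on the crank's axis, where the cap's rim must rest, 173 mm above the table; z up. From here the stud stands up 20 mm, 17 mm thick, its top 4 mm tapered to 11 mm; four spring balls in its sides, centred 8.5 mm up, reach 12 mm from the axis. Top of the crank's arm: 8 mm below this point
- collar: that collar, a steel ring 3 mm thick fixed on the crank, origin at the centre of its underside. A cap pressed on the stud meets the balls with its rim about 12 mm above the collar, resists most (about 8 to 15 N) about 10 mm up, clicks over them about 6 mm up (the force drops away and the balls draw it down), then stops hard on the collar
- mill: the coffee mill, fixed on the table by its suction foot: wooden box about 122 mm square with a steel domed hopper, 158 mm high to the underside of the crank's hub; origin on the table under the crank's axis. At the start the crank's arm points along its x axis
- cap_center (a point): centre (half-way up) of the loose snap cap: round, plain aluminium, grooves round its side, 34 mm across, 30 mm high, about 60 g, standing mouth down on the table; z up, rim 15 mm below this point. Its bore is 26 mm wide, 25 mm deep, with a lip at the mouth 20 mm wide and 4 mm high. Home on the stud, this point is 15 mm above stud_foot
- cup_a: white espresso cup with a handle, 62 mm across, 57 mm high, bystander; origin at the centre of its foot
- cup_b: the other espresso cup, the same, bystander
- moka: moka pot on a round trivet, about 90 mm thick, 176 mm high, its handle reaching 90 mm from its axis, bystander; origin at the centre of its foot
- scoop: coffee spoon with a wooden handle lying on the table between the mill and the robot, 150 mm long, under 30 mm high, bystander; x along it

How it is judged:
On the way, in this order (a step that is already met when the one before it is completed fails the run):
1. the crank has been turned clockwise by half a turn (value of joint crank above 3.1 rad), for 0.1 s.
2. the crank has been turned clockwise through a full turn (at least 350 degrees), the cap not yet on the stud (value of joint crank above 6.1 rad and distance between cap_center and stud_foot above 0.04 m), for 0.1 s.
3. the cap has clicked over the balls of the stud, its rim less than 3 mm from the collar (z of cap_center in the frame of stud_foot below 0.018 m and horizontal distance between cap_center and stud_foot below 0.004 m and angle between cap_center's own z axis and vertical below 0.15 rad), for 0.1 s.
At the end, for the whole second after the job is handed in: the cap is fully home on the stud (rim within 1.3 mm of the collar, within 3 mm of the axis, upright within 0.08 rad), the robot's fingers still hold it and press it on the collar with more than 4 N, and the crank stands between 5.8 and 7.0 rad, about one full turn from its start (z of cap_center in the frame of stud_foot below 0.0163 m and horizontal distance between cap_center and stud_foot below 0.003 m and angle between cap_center's own z axis and vertical below 0.08 rad and contact force between cap and collar above 4 N and contact force between the fingers and cap above 2 N and value of joint crank between 5.8 and 7 rad); the arm keeps its last pose, push and grip.
It fails at once if the crank is turned well past one full turn or backwards (value of joint crank above 7.4 rad or value of joint crank below -0.6 rad).
It fails at once if an espresso cup is shifted (distance of any of cup_a, cup_b from where it was at the start of the episode above 0.03 m).
It fails at once if the moka pot or the spoon is shifted (distance of any of moka, scoop from where it was at the start of the episode above 0.03 m).
It also fails if it takes over 72 s, if anything falls off the work surface, if the arm or the gripper's body presses on something with over 40 N, if the wrist force passes 120 N, or if a joint passes its speed limit or range.

## Working session

There is one attempt and no reset: what is moved stays moved. The work goes in short steps, each a Python script; the robot and the scene stay as the last script left them, time stands still between calls to the robot, and variables do not carry over. Pictures are saved under pics/ and viewed, about 8 in all and at most 12, crops included, and the job is handed in when it is done.

```bash
mkdir -p pics; ls
python3 - <<'E'
from bench import *
import cv2,numpy as np
for n in("scene","top"):
    im=camera(n); cv2.imwrite(f"pics/{n}0.png",cv2.cvtColor(im,cv2.COLOR_RGB2BGR))
    m=camera_model(n); print(n,m)
print(get_time(),get_ee_pos(),get_tool_rot(),get_gripper_width())
E
```

```text
pics
scene {'fx': 403.85725420498034, 'fy': 403.85725420498034, 'cx': 318.8272181855008, 'cy': 198.15381083264597, 'R': array([[-0.29279262,  0.95609742,  0.01225612],
       [ 0.80974929,  0.25475133, -0.52859043],
       [-0.50850621, -0.144843  , -0.84878851]]), 't': array([ 0.1577045 , -0.3497832 ,  1.48675962])}
top {'fx': 517.444021936522, 'fy': 517.444021936522, 'cx': 319.10565517641504, 'cy': 201.19382595844803, 'R': array([[ 0.01123316, -0.999612  ,  0.0254886 ],
       [-0.99324512, -0.01409841, -0.11517534],
       [ 0.11549   , -0.02402264, -0.99301811]]), 't': array([-0.01477726,  0.5189224 ,  1.17049377])}
0.1 [0.15683764 0.65575588 0.19665746] [ 2.46534203  1.94521793 -0.00261399] 0.08565351097879971
```

View pics/scene0.png

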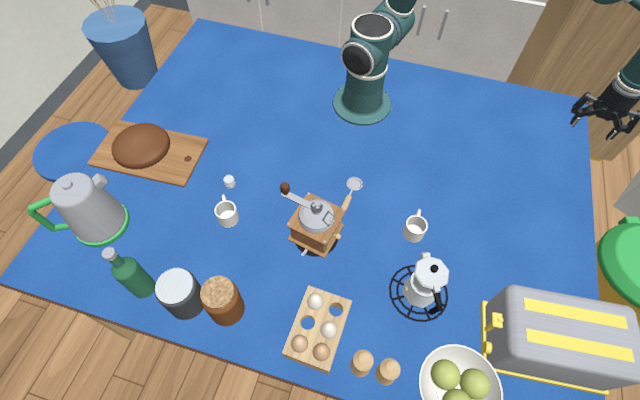

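View pics/top0.png

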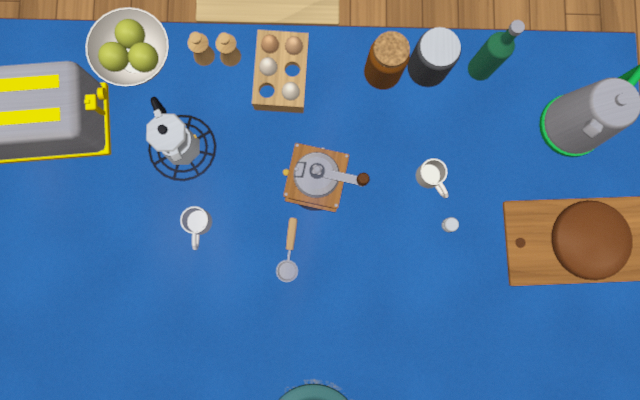

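The top view shows the hub at about (317,171), the handle knob at (363,179), the cap at (450,225), cups at (432,175) and (196,220), the moka at (175,145) and the spoon at (290,250). In the scene view the hub is at (317,207), the knob at (285,188) and the cap at (229,181). Next I'll take enlarged crops and make first position estimates.

```bash
cat > h.py <<'E'
from bench import *
import cv2,numpy as np
def ray(m,u,v):
    d=m["R"].T@np.array([(u-m["cx"])/m["fx"],(v-m["cy"])/m["fy"],1]); return -m["R"].T@m["t"],d
def onz(m,u,v,z):
    o,d=ray(m,u,v); return o+d*(z-o[2])/d[2]
def proj(m,X):
    c=m["R"]@np.asarray(X,float)+m["t"]; return np.array([m["fx"]*c[0]/c[2]+m["cx"],m["fy"]*c[1]/c[2]+m["cy"]])
def snap(n,name,crop=None,k=1):
    m=camera_model(n); im=cv2.cvtColor(camera(n),cv2.COLOR_RGB2BGR); cv2.imwrite(f"pics/{name}_raw.png",im)
    if crop: x,y,w,h=crop; im=im[y:y+h,x:x+w]
    cv2.imwrite(f"pics/{name}.png",cv2.resize(im,None,fx=k,fy=k,interpolation=cv2.INTER_CUBIC)); return m
E
python3 - <<'E'
from h import *
mt,ms=camera_model("top"),camera_model("scene")
for n,pt,ps,z in(("stud",(317,171),(317,205),.193),("knob",(363,179),(285,187),.205),("cap",(450,225),(229,180),.03),("cupA",(431,172),(227,207),.05),("cupB",(196,220),(416,222),.05)):
    print(n,onz(mt,*pt,z).round(4),onz(ms,*ps,z).round(4))
a=cv2.imread("pics/top0.png")[130:240,280:470]; b=cv2.imread("pics/scene0.png")[165:260,215:360]
a=cv2.resize(a,None,fx=4,fy=4,interpolation=3); b=cv2.resize(b,(760,498//1),interpolation=3)
cv2.imwrite("pics/z.png",cv2.resize(a,(760,440)))
E
```

```text
stud [0.5614 0.0007 0.193 ] [0.578  0.0047 0.193 ]
knob [ 0.5445 -0.091   0.205 ] [ 0.5579 -0.088   0.205 ]
cap [ 0.4677 -0.313   0.03  ] [ 0.4797 -0.3122  0.03  ]
cupA [ 0.5883 -0.2654  0.05  ] [ 0.5816 -0.2699  0.05  ]
cupB [0.4701 0.2699 0.05  ] [0.4646 0.2708 0.05  ]
```

View pics/z.png

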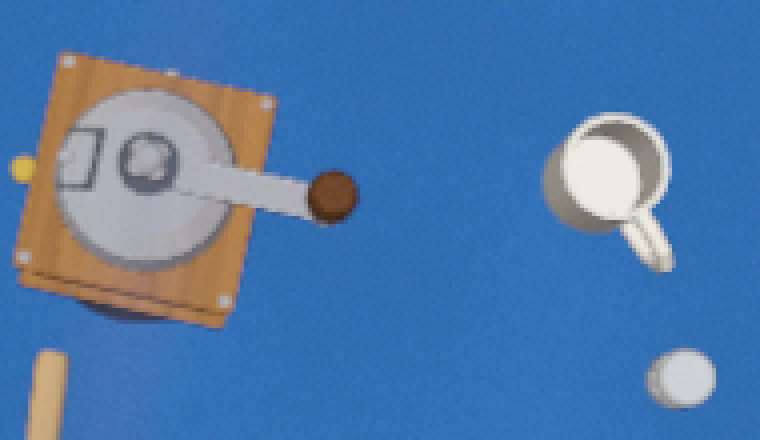

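```bash
cat >> h.py <<'E'
def down(a): # tool down, jaw axis at world angle a
    return np.array([np.pi*np.cos(a/2),np.pi*np.sin(a/2),0.])
E
python3 - <<'E'
from h import *
p=get_ee_pos(); move_straight([p[0],p[1],.40],v=.3)
movep([.50,-.045,.40],down(0))
print(get_time(),get_qpos(),get_ee_pos())
m=snap("wrist","w1"); print(m)
for X in((.565,.0,.193),(.548,-.091,.21)): print(proj(m,X))
E
```

```text
3.675 [-1.38211248e-01 -1.25888166e-01  1.65651107e+00  2.27583277e-04
  1.61096605e+00 -1.39389662e-01] [ 0.50017618 -0.04434632  0.39998953]
{'fx': 324.0198512713459, 'fy': 324.0198512713459, 'cx': 317.6241856338676, 'cy': 199.08325497933546, 'R': array([[ 9.99999249e-01,  1.18982066e-03,  2.95101539e-04],
       [ 1.06658225e-03, -9.63139758e-01,  2.68999385e-01],
       [ 6.04285050e-04, -2.68998868e-01, -9.63140303e-01]]), 't': array([-0.50033813, -0.13242626,  0.56221846])}
[373.29582109 130.3463886 ]
[357.72163188 209.43606321]
```

View pics/w1.png

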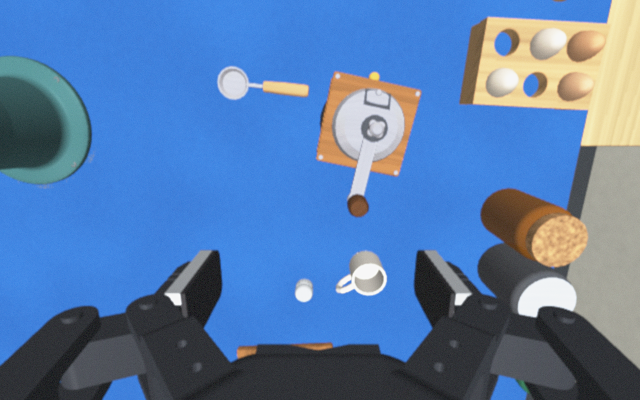

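The wrist view shows the stud top at about (375,128), the knob at (358,205) and the cap at (304,291). I'll triangulate those with the top view.

Run:
```python
from h import *
W=cv2.imread("pics/w1_raw.png");T=cv2.imread("pics/top0.png")
mw,mt=camera_model("wrist"),camera_model("top")
def blob(im,c,r,f):
    x,y=c; s=im[y-r:y+r,x-r:x+r]; h=cv2.cvtColor(s,cv2.COLOR_BGR2HSV).astype(int); m=f(h).astype(np.uint8)
    n,l,st,ce=cv2.connectedComponentsWithStats(m); i=1+np.argmax(st[1:,4]); return ce[i]+[x-r,y-r],st[i]
dark=lambda h:(h[...,2]<130)&((h[...,0]<20)|(h[...,0]>170))&(h[...,1]>100)
brt=lambda h:(h[...,1]<60)&(h[...,2]>150)
pw,s1=blob(W,(358,205),20,dark); pt,s2=blob(T,(363,179),14,dark); print("knob",pw,s1,pt,s2)
cw,s1=blob(W,(304,290),20,brt); ct,s2=blob(T,(451,225),14,brt); print("cap",cw,s1,ct,s2)
def tri(a,b):
    A=[];B=[]
    for m,p in((mw,a),(mt,b)):
        o,d=ray(m,*p); d/=np.linalg.norm(d); P=np.eye(3)-np.outer(d,d); A.append(P);B.append(P@o)
    x=np.linalg.lstsq(np.vstack(A),np.hstack(B),rcond=None)[0]; return x.round(4)
print("knob tri",tri(pw,pt),onz(mw,*pw,.2),onz(mt,*pt,.2))
print("cap tri",tri(cw,ct),onz(mw,*cw,.025),onz(mt,*ct,.025))
sw,st=(375.5,127.5),(317.2,170)
print("stud",tri(sw,st),onz(mw,*sw,.193),onz(mt,*st,.193))
s=W[60:230,290:440]; cv2.imwrite("pics/w1c.png",cv2.resize(s,None,fx=3.5,fy=3.5,interpolation=3))
```

```text
knob [357.53648069 204.8111588 ] [ 11  11  19  20 233] [362.51376147 178.55045872] [  8   8  12  12 109]
cap [303.52201258 290.16666667] [ 11   9  18  23 318] [450.32258065 224.01075269] [  5   6  17  15 186]
knob tri [ 0.5497 -0.0924  0.1854] [ 0.54886577 -0.08825426  0.2       ] [ 0.54624    -0.09058477  0.2       ]
cap tri [ 0.4722 -0.3192  0.0119] [ 0.4736157  -0.31161789  0.025     ] [ 0.47041617 -0.31520144  0.025     ]
stud [ 0.5817 -0.0017  0.1009] [0.56738716 0.0032354  0.193     ] [5.63426140e-01 3.15734424e-04 1.93000000e-01]
```

View pics/w1c.png

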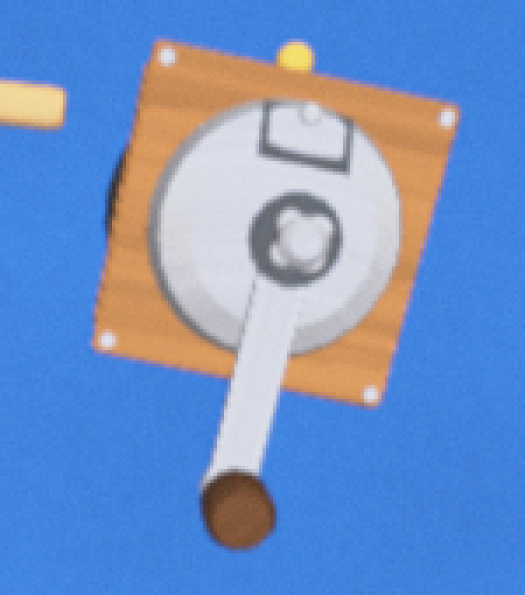

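The crop shows the dark collar centred at wrist pixel (374,128.6), with the arm running down to the knob. That puts the hub at about (.565, .002) and the knob at (.548, -.090). I'll grasp the handle and start turning, watching the forces.

Run:
```python
from h import *
k=np.array([.5476,-.0900]); 
movep([*k,.26],down(0)); move_straight([*k,.172],v=.12,stop_force=15)
print(get_ee_pos(),get_force())
grasp(40); dwell(.2); print("w",get_gripper_width(),"F",get_force(),get_ee_pos(),get_time())
c=np.array([.5652,.0015]); r0=.095
a0=np.arctan2(*(k-c)[::-1]); print(np.degrees(a0),np.linalg.norm(k-c))
for i in range(1,7):
    a=a0-np.radians(15*i); r=np.linalg.norm(k-c)+(r0-np.linalg.norm(k-c))*min(1,i/3)
    p=c+r*np.array([np.cos(a),np.sin(a)]); s=move_straight([*p,.172],v=.1,stop_force=30)
    f=get_force(); print(i*15,s,p.round(4),get_ee_pos()[:2].round(4),"F",f.round(1),"rad",round(f[:2]@[np.cos(a),np.sin(a)],1),"tan",round(f[:2]@[-np.sin(a),np.cos(a)],1))
print(get_time(),get_gripper_width())
snap("top","t1",(260,110,140,110),4)
```

```text
[ 0.54842691 -0.09011608  0.17320492] [ 0.22049848 -0.20566177 -0.34300015]
w -4.943964917751995e-05 F [ 0.46612841 -0.71968135  5.83757658] [ 0.5489074  -0.09036607  0.17396519] 6.2417
-100.88784954267993 0.09317730410352085
15 False [ 0.5243 -0.0829] [ 0.5244 -0.0824] F [-0.8  1.9  6.1] rad -1.4 tan -1.6
30 False [ 0.5034 -0.0699] [ 0.5028 -0.0696] F [ 0.9 -0.   0.7] rad -0.5 tan 0.7
45 False [ 0.4865 -0.0518] [ 0.4862 -0.0513] F [-0.3  0.3 -0.1] rad 0.1 tan -0.4
60 False [ 0.4754 -0.0296] [ 0.4754 -0.0293] F [-0.3  0.2 -0.2] rad 0.2 tan -0.3
75 False [ 0.4704 -0.0053] [ 0.4706 -0.0053] F [-0.4  0.5  0.2] rad 0.4 tan -0.6
90 False [0.4719 0.0194] [0.472  0.0193] F [-0.2  0.2  0.7] rad 0.2 tan -0.2
8.625 0.0001065692025415524
```

The gripper closed to zero, so it missed the handle. Checking with a picture.

Run:
```python
from h import *
p=get_ee_pos(); move_straight([p[0],p[1],.30],v=.3); open_gripper()
movep([.50,-.045,.33],down(0)); m=snap("wrist","w2",(200,0,300,225),2.6); print(m["R"],m["t"],get_time())
```

```text
[[ 9.99997509e-01 -1.95738185e-03  1.07297093e-03]
 [-2.17388913e-03 -9.63123794e-01  2.69049867e-01]
 [ 5.06770503e-04 -2.69051529e-01 -9.63125650e-01]] [-0.50109662 -0.1136339   0.49498816] 10.4833
```

View pics/w2.png

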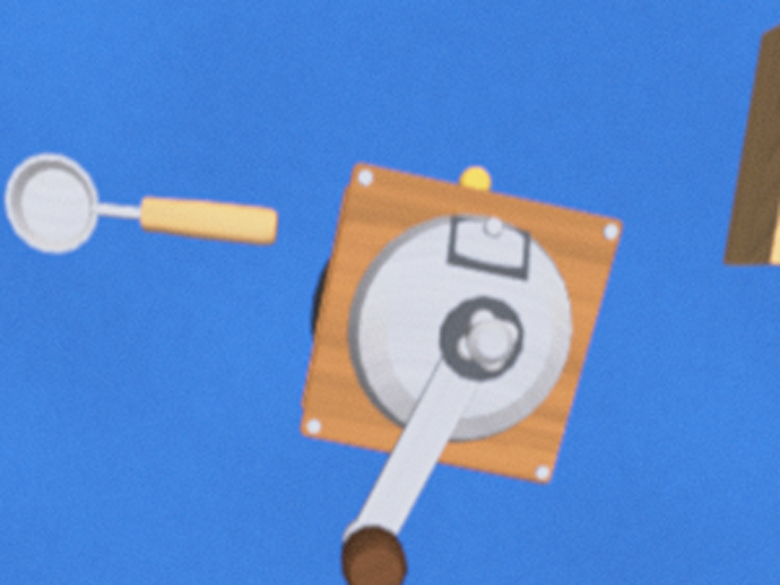

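The crank turned only about 15° and the knob slipped out. The hub is at crop pixel (482,338) and the knob at (374,555). I'll re-measure with two opposite wrist yaws, which cancels the camera offset.

```bash
cat >> h.py <<'E'
def comp(mask,near):
    n,l,st,ce=cv2.connectedComponentsWithStats(mask.astype(np.uint8))
    i=min((i for i in range(1,n) if st[i,4]>60),key=lambda i:np.hypot(*(ce[i]-near))); c,_=cv2.findContours((l==i).astype(np.uint8),0,1)
    return ce[i],cv2.minEnclosingCircle(max(c,key=cv2.contourArea)),st[i]
def knobhub(name,m,k0,h0):
    h=cv2.cvtColor(cv2.imread(f"pics/{name}_raw.png"),cv2.COLOR_BGR2HSV).astype(int)
    kn=comp((h[...,2]<140)&((h[...,0]<20)|(h[...,0]>170))&(h[...,1]>110),proj(m,k0))
    hb=comp((h[...,2]<125)&(h[...,1]<90),proj(m,h0))
    print(name,"knob",kn[0].round(1),kn[1],"hub",hb[0].round(1),hb[1],hb[2])
    print("  knob@.195",onz(m,*kn[0],.195).round(4),"hub@.173",onz(m,*hb[1][0],.173).round(4))
E
python3 - <<'E'
from h import *
h=cv2.imread("pics/w2_raw.png")
for i,a in enumerate((-np.pi/2,np.pi/2)):
    movep([.545,-.04,.36],down(a)); dwell(.2); m=snap("wrist",f"y{i}",(160,0,320,280),1.2)
    c=-m["R"].T@m["t"]; print(a,"cam",c.round(3),get_ee_pos().round(4),get_tool_rot().round(3))
    knobhub(f"y{i}",m,(.525,-.085,.2),(.566,.001,.173))
a,b=cv2.imread("pics/y0.png"),cv2.imread("pics/y1.png"); cv2.imwrite("pics/y.png",np.hstack([a,b])); print(get_time())
E
```

```text
-1.5707963267948966 cam [ 0.613 -0.039  0.537] [ 0.5449 -0.04    0.36  ] [ 2.222 -2.221 -0.   ]
y0 knob [358.  189.9] ((357.93670654296875, 189.90505981445312), 11.293671607971191) hub [284.1 145.8] ((281.06195068359375, 149.18299865722656), 13.444299697875977) [268 136  27  27 206]
  knob@.195 [ 0.528  -0.0834  0.195 ] hub@.173 [0.5694 0.0014 0.173 ]
1.5707963267948966 cam [ 0.477 -0.039  0.537] [ 0.545 -0.04   0.36 ] [ 2.222  2.221 -0.   ]
y1 knob [276.3 157.3] ((276.2272644042969, 157.24026489257812), 11.577302932739258) hub [350.5 185.9] ((352.8163146972656, 190.36734008789062), 12.942891120910645) [341 178  25  26 194]
  knob@.195 [ 0.5266 -0.0833  0.195 ] hub@.173 [0.5682 0.0011 0.173 ]
15.05
```

View pics/y.png

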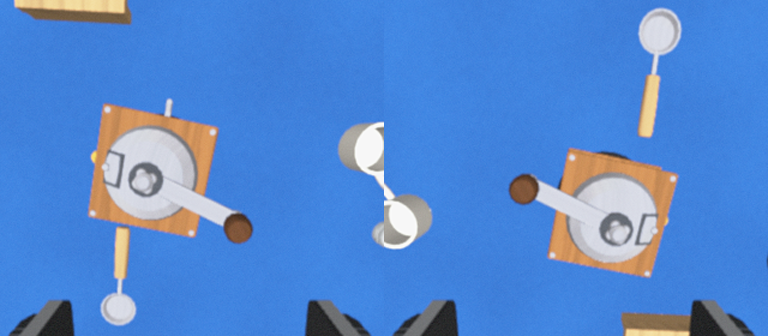

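Both yaws agree: hub (.5688,.0013), knob (.5273,-.0834), radius 94 mm. The first grasp was 3–4 mm off, and 3 mm too high on the pear. Regrasping lower, with the jaws across the arm.

Run:
```python
from h import *
c=np.array([.5688,.0013]); a0=np.arctan2(-.0834-c[1],.5273-c[0]); k=c+.0948*np.array([np.cos(a0),np.sin(a0)])
o=down(a0+np.pi/2); print(np.degrees(a0),k)
movep([*k,.25],o); move_straight([*k,.169],v=.12,stop_force=15); f0=get_force()
print(get_ee_pos(),f0)
grasp(30); dwell(.2); w=get_gripper_width(); print("w",w,"F",get_force(),get_ee_pos(),get_time())
if w>.015:
  for i in range(1,5):
    a=a0-np.radians(15*i)
    p=c+.095*np.array([np.cos(a),np.sin(a)]); s=move_straight([*p,.169],v=.12,stop_force=30)
    f=get_force(); print(i*15,s,get_ee_pos()[:2].round(4)-p.round(4),"F",f.round(1),"rad",round(f[:2]@[np.cos(a),np.sin(a)],1),"tan",round(f[:2]@[-np.sin(a),np.cos(a)],1),get_gripper_width().round(4))
print(get_time())
```

```text
-116.1032175323202 [ 0.52708899 -0.08383067]
[ 0.52769677 -0.08394903  0.1697175 ] [-0.84873161 -0.07346666 -0.00243113]
w 0.017148174010640626 F [-0.90576283  1.25695366  3.57463045] [ 0.52721665 -0.08386171  0.16932813] 18.4083Traceback (most recent call last):
  File "<stdin>", line 11, in <module>
AttributeError: 'float' object has no attribute 'round'
```

Run:
```python
from h import *
print(get_gripper_width(),get_force(),get_ee_pos(),get_time())
m=snap("top","t2",(270,120,130,100),5); snap("wrist","w3")
a=cv2.imread("pics/t2.png"); b=cv2.imread("pics/w3_raw.png")[100:400,120:520]; cv2.imwrite("pics/tw.png",np.hstack([cv2.resize(a,(390,300)),b]))
```

```text
0.01688222542195863 [-1.0690043   1.16723084  3.21536451] [ 0.50606954 -0.06972467  0.1693142 ] 18.7667
```

View pics/tw.png

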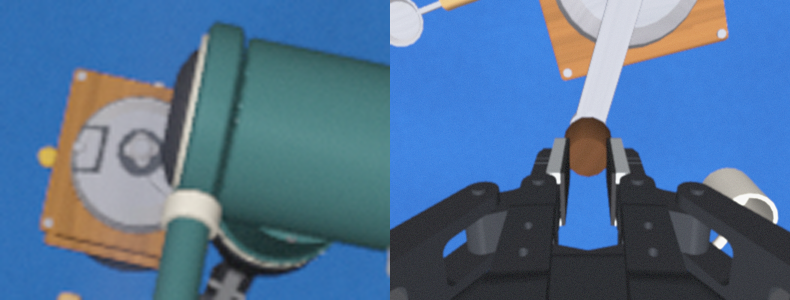

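The wrist view shows the knob between the pads at raw (318,246), but seemingly at their hub-side edge. Checking that numerically.

Run:
```python
from h import *
from scipy.spatial.transform import Rotation as Ro
m=camera_model("wrist"); p=get_ee_pos(); R=Ro.from_rotvec(get_tool_rot()).as_matrix()
print("TCP px",proj(m,p),"grasp px",proj(m,p-.019*R[:,2]),"z",R[:,2].round(3))
h=cv2.cvtColor(cv2.imread("pics/w3_raw.png"),cv2.COLOR_BGR2HSV).astype(int)
kn=comp((h[...,2]<170)&((h[...,0]<20)|(h[...,0]>170))&(h[...,1]>110),(318,246)); print(kn)
for z in(.175,.188,.2,.207): print(z,(R.T@(onz(m,*kn[0],z)-p)).round(4))
```

```text
TCP px [317.89324529 230.59770514] grasp px [317.94842507 243.66081194] z [ 0.  0. -1.]
(array([317.45054945, 246.12506541]), ((317.5, 246.3000030517578), 28.06324577331543), array([ 296,  219,   44,   56, 1911], dtype=int32))
0.175 [-0.0003  0.0073 -0.0058]
0.188 [-0.0003  0.0015 -0.0188]
0.2 [-0.0003 -0.0038 -0.0308]
0.207 [-0.0003 -0.0069 -0.0378]
```

The knob is centred in the jaws to a couple of mm and moved along with the hand, so the grip holds. Carrying on with the turn and stopping if the width drops.

```bash
cat > turn.py <<'E'
from h import *
import sys
c=np.array([.5688,.0013]); p0=get_ee_pos(); a0=np.arctan2(p0[1]-c[1],p0[0]-c[0]); N=int(sys.argv[1])
for i in range(1,N+1):
    a=a0-np.radians(15*i); p=c+.095*np.array([np.cos(a),np.sin(a)]); s=move_straight([*p,.1685],v=.12,stop_force=30)
    f=get_force(); w=get_gripper_width(); print(round(np.degrees(a)),s,"F",f.round(1),"rad",round(f[:2]@[np.cos(a),np.sin(a)],1),"tan",round(f[:2]@[-np.sin(a),np.cos(a)],1),round(w,4))
    if w<.013 or s: break
print(get_time(),get_ee_pos())
E
python3 turn.py 6
```

```text
-146 False F [-0.5  0.6  6.3] rad 0.1 tan -0.8 0.0172
-161 False F [-1.8  1.   6.2] rad 1.4 tan -1.5 0.0172
-176 False F [-0.8  0.8  5.9] rad 0.8 tan -0.8 0.0171
-191 False F [-0.7  1.1  6. ] rad 0.9 tan -1.0 0.0173
-206 False F [-0.6  2.   6.2] rad 1.4 tan -1.5 0.0172
-221 False F [-0.3  1.3  5.7] rad 1.1 tan -0.8 0.0173
21.0167 [0.49810666 0.0644928  0.16919381]
```

```bash
cat > chk.py <<'E'
from h import *
m=camera_model("wrist"); cv2.imwrite("pics/chk_raw.png",cv2.cvtColor(camera("wrist"),cv2.COLOR_RGB2BGR)); g=proj(m,get_ee_pos()+[0,0,.019])
h=cv2.cvtColor(cv2.imread("pics/chk_raw.png"),cv2.COLOR_BGR2HSV).astype(int)
kn=comp((h[...,2]<170)&((h[...,0]<20)|(h[...,0]>170))&(h[...,1]>110),g); print("grasp px",g,"knob",kn[0],kn[2],get_time())
E
python3 chk.py && python3 turn.py 7 && python3 chk.py
```

```text
grasp px [317.85746943 243.92221635] knob [317.52639833 246.24307371] [ 296  219   44   57 1913] 21.0667
123 False F [0.4 2.  6.1] rad 1.4 tan -1.5 0.0177
108 False F [1.1 2.3 6.5] rad 1.8 tan -1.8 0.0171
93 False F [1.7 2.2 5.2] rad 2.1 tan -1.8 0.0173
78 False F [1.6 2.5 4.7] rad 2.8 tan -1.0 0.0173
63 False F [1.4 1.7 5. ] rad 2.1 tan -0.5 0.0173
48 False F [2.9 0.3 5.5] rad 2.2 tan -2.0 0.0169
33 False F [ 2.1 -0.1  5.5] rad 1.7 tan -1.3 0.0172
23.5833 [0.64943823 0.05208981 0.16927215]
grasp px [317.7772238  243.45866323] knob [317.79624135 247.38031652] [ 294  219   46   75 2022] 23.6333
```

```bash
python3 turn.py 10 | tail -4 && python3 chk.py
python3 - <<'E'
from h import *
dwell(.2); open_gripper(); p=get_ee_pos(); move_straight([*p[:2],.26],v=.25)
for i,a in enumerate((-np.pi/2,np.pi/2)):
    movep([.545,-.04,.36],down(a)); dwell(.2); m=snap("wrist",f"v{i}",(160,0,320,280),1.2)
    knobhub(f"v{i}",m,(.525,-.085,.2),(.5688,.001,.173))
    s=cv2.imread(f"pics/v{i}_raw.png"); q=proj(m,(.5688,.0013,.183)).astype(int); cv2.imwrite(f"pics/v{i}c.png",cv2.resize(s[q[1]-25:q[1]+25,q[0]-25:q[0]+25],None,fx=8,fy=8,interpolation=3)); print(q-25)
cv2.imwrite("pics/vc.png",np.hstack([cv2.imread(f"pics/v{i}c.png") for i in(0,1)])); print(get_time())
E
```

```text
-88 False F [-2.4  2.3  8.5] rad -2.4 tan -2.3 0.0173
-103 False F [-0.4  3.8  7.3] rad -3.6 tan -1.2 0.0172
-118 False F [0.3 2.8 6.6] rad -2.7 tan -1.0 0.0172
27.225 [ 0.52403353 -0.0824935   0.1691289 ]
grasp px [318.2755583  243.58478627] knob [317.54649948 245.96081505] [ 296  218   44   57 1914] 27.275
v0 knob [356.6 192.1] ((356.35870361328125, 191.9021759033203), 11.407907485961914) hub [283.9 145.3] ((281.0, 149.0), 13.601571083068848) [268 136  27  27 205]
  knob@.195 [ 0.5253 -0.0821  0.195 ] hub@.173 [0.5693 0.0012 0.173 ]
[254 125]
v1 knob [277.5 154.6] ((277.4775695800781, 154.5403594970703), 11.469693183898926) hub [350.4 186.2] ((352.5680236816406, 190.37908935546875), 12.883122444152832) [340 178  26  26 199]
  knob@.195 [ 0.5238 -0.082   0.195 ] hub@.173 [0.5682 0.0009 0.173 ]
[328 168]
32.9167
```

View pics/vc.png

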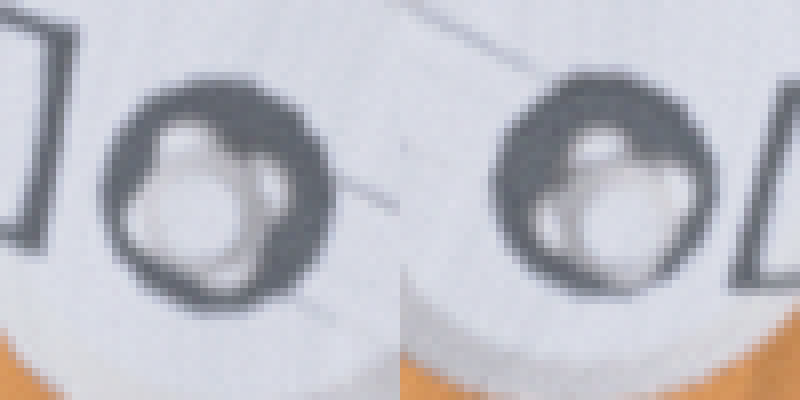

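The crank now stands at -118°, about 6.58 rad. The hub is at (.5688,.0014), with camera and TCP agreeing to under 1 mm. Now I'll fetch the cap, squeezing it from two crossed directions to centre it.

Run:
```python
from h import *
q=np.array([.4754,-.3138]); q4=np.pi/4
movep([*q,.16],down(q4)); move_straight([*q,.005],v=.15,stop_force=15); print(get_ee_pos(),get_force())
grasp(20); print("w1",get_gripper_width()); open_gripper()
move_straight([*q,.06],v=.15); movep([*q,.06],down(-q4)); move_straight([*q,.005],v=.15,stop_force=15)
grasp(80); dwell(.15); print("w2",get_gripper_width(),get_ee_pos(),get_force(),get_time())
```

```text
[ 0.47637874 -0.31439101  0.00607753] [-0.28479007  0.35393571 -0.90665022]
w1 0.00012258367840735644
w2 0.00020750367246156952 [ 0.47537191 -0.31379794  0.00495561] [0.45902186 0.05153998 0.33147892] 40.3
```

Both squeezes closed empty. Lifting and looking.

Run:
```python
from h import *
open_gripper(); p=get_ee_pos(); move_straight([*p[:2],.20],v=.3); m=snap("wrist","c1"); print(m["R"],m["t"],get_time(),proj(m,(.4754,-.3138,.03)))
T=camera("top")[...,::-1]; cv2.imwrite("pics/c1t.png",T)
a=cv2.imread("pics/c1_raw.png"); b=cv2.resize(T[150:300,380:530],(400,400)); cv2.imwrite("pics/c1v.png",np.hstack([cv2.resize(a,(400,250)),b[:250],]))
```

```text
[[ 0.70711617 -0.70709575 -0.00152351]
 [-0.68071741 -0.68131694  0.26913012]
 [-0.19133876 -0.18926919 -0.96310262]] [-0.5562472   0.07460182  0.41164826] 41.9333 [319.24506408 174.0425656 ]
```

View pics/c1v.png

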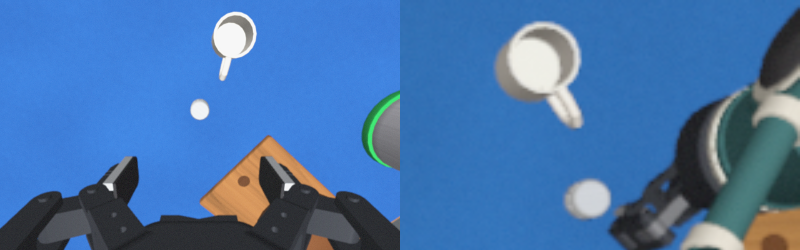

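The cap is still at raw (320,173), exactly as predicted under the TCP, so xy is right. The fingers must have closed above it, which also explains the 17 mm grip on the knob's tapered top. I'll descend around the cap to table contact to calibrate the real finger height.

Run:
```python
from h import *
q=np.array([.4754,-.3138])
move_straight([*q,.02],v=.2); s=move_straight([*q,-.03],v=.04,stop_force=6); z0=get_ee_pos()[2]; print("contact",s,z0,get_force(),get_time())
snap("wrist","d0")
z=z0+.012; move_straight([*q,z],v=.1); grasp(20); dwell(.1); print("w",get_gripper_width(),get_ee_pos(),get_force(),get_time()); snap("wrist","d1")
a=np.hstack([cv2.resize(cv2.imread(f"pics/d{i}_raw.png"),(400,250)) for i in(0,1)]); cv2.imwrite("pics/d.png",a)
```

```text
contact False -0.029640953391757256 [0.61809154 0.46636179 0.03959302] 44.4333
w 0.03315601192827276 [ 0.4752702  -0.31368499 -0.01773158] [-0.4376947  -0.81340859  1.69560614] 45.3917
```

View pics/d.png

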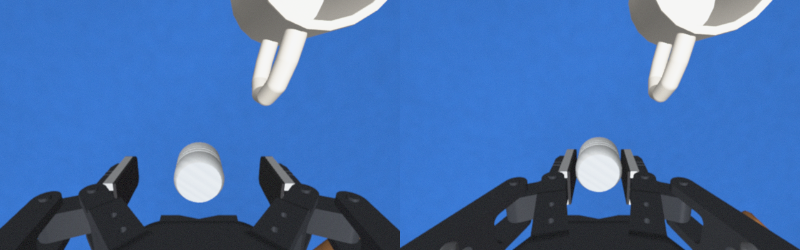

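The gripper holds the cap at 33 mm with the TCP reading -0.018, so real fingertips sit roughly 25 mm above the reading. I'll regrasp crosswise and 5 mm lower to centre it, then carry it above the stud.

Run:
```python
from h import *
q=np.array([.4754,-.3138]); zc=-.022
open_gripper(); movep([*q,zc+.004],down(-3*np.pi/4)); move_straight([*q,zc],v=.1,stop_force=8); print(get_ee_pos(),get_force())
grasp(100); dwell(.1); print("w",get_gripper_width(),get_ee_pos(),get_force(),get_time())
move_straight([*q,.12],v=.3); print("lift w",get_gripper_width())
movep([.5688,.0014,.24],down(np.radians(-28))); dwell(.1); print(get_ee_pos(),get_gripper_width(),get_force(),get_time())
m=snap("wrist","e0",(160,100,320,240),2); print(proj(m,(.5688,.0014,.193)))
```

```text
[ 0.47499869 -0.31351237 -0.02248811] [0.07189688 0.16037012 0.23917243]
w 0.031164191994930344 [ 0.47595669 -0.31421463 -0.02132924] [-0.49406796  0.40743934  5.4309138 ] 48.3
lift w 0.03101573966407983
[5.68193199e-01 3.87811974e-04 2.38675036e-01] 0.030560426718561153 [ 0.08903147  0.03392204 -1.52604832] 50.3417
[318.06522194 205.91114768]
```

View pics/e0.png

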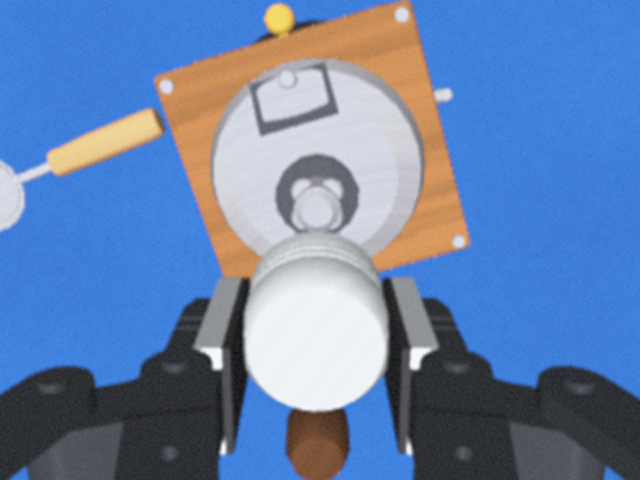

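The cap is upright in the jaws. The stud top is at raw (318.5,204) against a predicted (318,206), so the alignment is good to about 1 mm. Pressing now.

Run:
```python
from h import *
c=[.5688,.0014]
move_straight([*c,.185],v=.12,stop_force=12); dwell(.3); f0=get_force(); print(get_ee_pos(),f0,get_time())
for z in(.172,.166,.161):
    s=move_straight([*c,z],v=.05,stop_force=20); dwell(.05); print(z,s,get_ee_pos().round(4),(get_force()-f0).round(1),round(get_gripper_width(),4))
    if s: break
print(get_time())
```

```text
[0.56942187 0.00137824 0.1859733 ] [-1.37026052 -0.17560237 -1.30233832] 51.3
0.172 False [0.5685 0.0014 0.1715] [2.  0.3 0.9] 0.0308
0.166 False [0.5686 0.0014 0.1657] [ 1.7 -0.3  1.2] 0.0313
0.161 False [0.5696 0.0015 0.1629] [-2.3  0.4  8. ] 0.0309
52.375
```

It meets the balls where expected (TCP about .162, home expected at about .150). Pressing through.

Run:
```python
from h import *
c=[.5688,.0014]
for z in(.157,.153,.150,.147,.144):
    s=move_straight([*c,z],v=.04,stop_force=25); dwell(.1); f=get_force(); print(z,s,get_ee_pos().round(4),f.round(1),round(get_gripper_width(),4))
    if f[2]>18 and z<.154: break
dwell(.3); print(get_ee_pos().round(4),get_force().round(1),get_time())
```

```text
0.157 False [0.5691 0.0015 0.1568] [ 1.4  0.7 -2. ] 0.0311
0.153 False [0.5685 0.0013 0.1525] [ 0.3  0.2 -2.1] 0.0311
0.15 False [0.5692 0.0013 0.1516] [-2.9  0.2  5.8] 0.031
0.147 False [0.5693 0.0014 0.1515] [-9.1  0.4 20.3] 0.0307
[0.5693 0.0013 0.1515] [-9.2  0.2 19.6] 54.075
```

It clicked and hit a hard stop at .1515, against an expected home of .1517, with about 20 N of push held. One last look.

Run:
```python
from h import *
snap("scene","f0",(200,140,250,130),1); snap("wrist","f1",(160,100,320,240),1)
a=cv2.resize(cv2.imread("pics/f0.png"),None,fx=1.9,fy=1.9,interpolation=3); b=cv2.resize(cv2.imread("pics/f1.png"),(320,247)); cv2.imwrite("pics/f.png",np.hstack([a[:247],b])); print(get_force(),get_time(),get_gripper_width())
```

```text
[-8.81033515  0.46884354 19.69608009] 54.175 0.030900225824341748
```

Run:
```python
from h import *
m=camera_model("wrist"); h=cv2.cvtColor(cv2.imread("pics/f1_raw.png"),cv2.COLOR_BGR2HSV).astype(int)
try:
    k=comp((h[...,2]<170)&((h[...,0]<20)|(h[...,0]>170))&(h[...,1]>110),proj(m,(.5246,-.082,.195))); print(k[0],k[2],"expected",proj(m,(.5246,-.082,.195)))
except Exception as e: print("knob not visible",e,proj(m,(.5246,-.082,.195)))
print(get_force(),get_gripper_width(),get_ee_pos()); sign_off()
```

```text
[616.40865509 192.60767038] [ 585  146   55   97 3859] expected [317.50608977 426.39890958]
[-8.81033515  0.46884354 19.69608009] 0.030900225824341748 [0.56930351 0.00134399 0.15154011]
the job is handed in; nothing more can be done
```

I turned the crank clockwise through about 377° (roughly 6.58 rad), pressed the cap onto the stud, and handed the job in at about 54 s while still holding and pressing it.

**Last checks:**
- **Cap seating:** it met resistance about 12 mm above the collar, the force dropped at the click, and it stopped hard at TCP z .1515. I expected home at about .1517.
- **Push and grip:** at hand-in the push was steady at about 20 N down, with the jaws at 31 mm on the 34 mm cap. There was also about 9 N of sideways force that I did not remove.

**What failed or disagreed:**
- **First handle grasp:** it slipped out after turning the crank about 15°.
- **First two cap grasps:** both closed empty above the cap. The real fingertips appear to sit about 25 mm above the reported TCP. This also explains why the handle grip read 17 mm instead of 26 mm; it was on the knob's tapered top. I corrected this before taking the cap.
- **Final picture:** the viewer's limit of 12 was reached, so I could not look at the finished state.
- **Final crank angle:** the wrist camera could not see the knob at the end, because the spot where it should be was out of frame. The angle was measured after I released the handle and not rechecked after the pressing.
- **Cups, moka and spoon:** I did not measure their positions again at the end, and I had no unexpected force readings near them.

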